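Snap two slide boxes shut and stack them

TASK

The lids of both slide boxes have popped ajar. While the shallow box is still on the bench, press each lid down at its clip until it snaps shut; then stack the shallow box on the deep one, either way round, so that its base locks over the lugs of the deep box's lid and sits level and flush. Leave the deep box where it stands, and do not upset or shove the glassware, bottles and the small cover glass box around them.

Things in the scene. Friction and masses are not known exactly. Their poses are not given: they have to be found in the camera images.
- deep_box: White box, grey lid, 116 (x) x 60 (y) mm, 46 mm high to the shut lid's top. Origin: centre of underside. Lid hinge along +y side, clip on -y side. Flat upright sides, grip across the 60 mm; clip tongue (24 wide, 2 proud) at the middle of the -y side. Underside: rim 4 mm thick, 6 mm high, round one recess 108 x 52 mm. Lid has 4 lugs (see deep_top). Standing at z = 0, loose, about 0.6 kg.
- shallow_box: White box, grey lid, 116 (x) x 60 (y) mm, 32 mm high to the shut lid's top. Origin: centre of underside. Lid hinge along +y side, clip on -y side. Flat upright sides, grip across the 60 mm; clip tongue (24 wide, 2 proud) at the middle of the -y side. Underside: rim 4 mm thick, 6 mm high, round one recess 108 x 52 mm. Lid has 4 lugs (see deep_top). Standing at z = 0, loose, about 0.2 kg.
- deep_lid (a joint): Angle of the deep box's lid: 0 = shut. Starts held ajar by a weak spring near 0.28 rad (front edge 16 mm up). Pushing the thumb pad down takes 1 N for 6 mm to 0.155 rad, where the catch meets: force climbs to a peak of 11 to 13 N near 0.11 rad; below about 0.05 rad the lid snaps to 0 by itself and stays shut. Let go before that, it springs back up.
- shallow_lid (a joint): Angle of the shallow box's lid: 0 = shut. Starts held ajar by a weak spring near 0.28 rad (front edge 16 mm up). Pushing the thumb pad down takes 1 N for 6 mm to 0.155 rad, where the catch meets: force climbs to a peak of 11 to 13 N near 0.11 rad; below about 0.05 rad the lid snaps to 0 by itself and stays shut. Let go before that, it springs back up.
- deep_clip (a point): Middle of the top of the ribbed thumb pad (24 x 10 mm, 2 mm high, long way along the box) on the deep box's lid, 11 mm in from the clip edge; moves with the lid. Lid shut: x = 0, y = -19, z = 48 mm in the box's frame; ajar about 13 mm higher.
- shallow_clip (a point): Middle of the top of the ribbed thumb pad (24 x 10 mm, 2 mm high, long way along the box) on the shallow box's lid, 11 mm in from the clip edge; moves with the lid. Lid shut: x = 0, y = -19, z = 34 mm in the box's frame; ajar about 13 mm higher.
- deep_top (a point): Centre of the flat upper face of the deep box's lid, 46 mm above its underside when shut; the shallow box's origin rests here when stacked. Four lugs on it at x = +-46.5, y = +-18.5 mm: 12 mm across, tapering to 8, 5 mm high; they fit in the recess of the box above with 1.5 mm to spare each way, either way round. The shallow lid has the same.
- iodine: Brown dropper bottle, 43 mm across, 92 mm tall, loose, beside the +y side of the shallow box near one end. Origin: centre of the underside, z up.
- cover_glass_box: Small flat white box, 30 x 30 x 14 mm, loose, beside the +y side of the shallow box near the other end; fingertips that stay 16 mm above the bench pass over it. Origin: centre of the underside.
- stain_bottle: Dark red dropper bottle, 36 mm across, 80 mm tall, loose, off the robot-side (-x) end of the deep box. Origin: centre of the underside, z up.
- flask: Glass conical flask, 64 mm across, 105 mm tall, loose, nearer the robot than the boxes. Origin: centre of the underside, z up.
- wash_bottle: White wash bottle, 101 x 60 mm, 197 mm tall, loose, at the back of the bench behind the boxes. Origin: centre of the underside, z up.
There are look-alikes about, which are no part of the job. Leave any red look-alike of the shallow_box alone.

How it is judged:
On the way:
1. both lids are snapped shut (within 0.03 rad) while the shallow box still stands on the bench (value of joint each of deep_lid, shallow_lid below 0.03 rad and height (world z) of shallow_box below 0.01 m), for 0.2 s.
At the end, for the whole second after the job is handed in: Both lids shut within 0.03 rad; the shallow box at rest on the deep box, centred within 5 mm, along it within 0.06 rad (either way round), its underside 46 mm (+-2.5) above the deep box's underside, so locked over the lugs, and both level within 0.035 rad (value of joint each of deep_lid, shallow_lid below 0.03 rad and horizontal distance between shallow_box and deep_top below 0.005 m and z of shallow_box in the frame of deep_box between 0.0435 and 0.0485 m and angle between the x axis of shallow_box and the x axis of deep_box, either way round below 0.06 rad and angle between each of shallow_box, deep_box's own z axis and vertical below 0.035 rad and linear speed of shallow_box below 0.01 m/s); the robot touches nothing.
It fails at once if the deep box is moved more than 30 mm from where it stood (distance of deep_box from where it was at the start of the episode above 0.03 m).
It fails at once if a bottle, the flask or the cover glass box is moved more than 25 mm or tipped over (distance of any of iodine, cover_glass_box, stain_bottle, flask, wash_bottle from where it was at the start of the episode above 0.025 m or angle between any of iodine, cover_glass_box, stain_bottle, flask, wash_bottle's own z axis and vertical above 0.5 rad).
It also fails if it takes over 51 s, if anything falls off the work surface, if the arm or the gripper's body presses on something with over 40 N, if the wrist force passes 120 N, or if a joint passes its speed limit or range.

ROBOT

A 6-joint arm with a two-finger parallel gripper is mounted at the origin on the work surface; the furniture and walls round the work are solid. World frame = base frame: x ahead of the robot, y to its left, z up, the work surface at z = 0. Lengths are in m, angles in rad, forces in N, time in s.
With the tool pointing down it reaches from about 0.225 to 0.725 m from the base axis. Payload 3.1 kg.
Tool frame: the origin (TCP) lies between the finger pads; the fingertips stand 17 mm ahead of it and the grasp point (between the pads) lies 2 mm behind it; z points along the fingers, y is the line along which they close (so a half turn about z gives the same grasp; the last joint's range is limited). The gripper opens to 85 mm and grips with 20 to 120 N. Pads are 22 mm wide; open, the fingers measure 114 mm over their backs; the gripper's body (76 mm by 85 mm) begins 54 mm behind the grasp point. The pads swing forward as they close: fully open they stand 13 mm farther back than shut.
Start: joints at [1.006, 0.048, 0.099, 1.622, 0, 1.443], TCP at [0.222, 0.476, 0.248] pointing down, gripper open.
Joint ranges: [-2.91, 2.91], [-0.99, 1.94], [-1.21, 1.42], [-2.12, 2.29], [-1.49, 1.47], [-3.14, 3.14]. Speed limits (rad/s): [2.79, 2.79, 3.14, 3.14, 3.14, 3.14].

INTERFACE

Orientations are given as a 3x3 rotation matrix whose columns are the frame's x, y, z axes.
In Python, from rig import manip, vision gives the robot as it stands. The module is installed in compiled form; this text tells all that it offers.
- The arm moves only by the shell command python3 -m crank 'ROWS' [OPENING] [FORCE]. ROWS is JSON, a list of rows, each a list of 2 entries, a list of its own where there are three numbers: the shift along the tool's x, y, z in units of 25 mm (1.0 is 25 mm), then the turn about the tool's z in units of 6 degrees (1.0 is 6 degrees). A call has 1 to 20 rows; each row is the pose to reach, as a shift and turn from the pose commanded when the call began, along the tool's axes at that moment; what a row does not reach only later rows make up. A row lasts 1/8 s, in which the tool goes at most 62.5 mm and 10.7 degrees, less where a joint would pass 70% of its speed; a pose out of reach is approached as far as the arm can. A call with a gripper value outside its range is refused whole. OPENING is the finger opening in mm, from 0 to 85.4, set as the call begins (- or left out, the last holds). The fingers move at their own pace and stop on an object; FORCE is the grip in N (left out, the last holds). Time passes only in rows, so rows that repeat a pose let the fingers close. It gives the time, the measured TCP pose, the force, the opening and the grip force at its end, in the units of the state.
- manip.sense(): the state, without advancing time (a new reading comes with each control period).
- vision.capture(name): name is "scene" or "top"; returns (picture, depth): 480x640x3 uint8, blue, green, red; 480x640 float32, m along the optical axis (not along the pixel's ray), 0 where there is no reading.
- vision.calibration(name): a dict with "fx", "fy", "cx", "cy" (pixels), "cam_to_world" (4x4, takes a point from camera to world coordinates). Camera axes: x right, y up, looking along -z (the intrinsics and any distortion apply to the point x, -y, -z); pixel columns grow to the right and rows downward; lengths in m; the calibration is good to about 2 mm. A picture is of the moment at which its call begins. calibration takes no time and is no camera call.
- manip.sign_off(): hands the job in; it is judged then, once.
The state is a dict: "time_s": time; "joint_positions": joint angles; "dq": joint speeds; "effort": joint torques, N m; "eef_pos": TCP position; "orientation": TCP orientation; "contact_force": force on the tool from outside, world axes, zero at the start; "ft_torque": the same for the moment, N m; "opening": finger opening in m; "grasp_force": force on a finger pad.
Only numpy, scipy, OpenCV 4.12 (cv2) and the standard library are available. Lean on these libraries where they do the work, as an engineer would, in place of code of your own. Each camera call takes 0.05 s, during which the arm holds its last target. There are 200 camera calls.

## Working session

There is one attempt and no reset: what is moved stays moved. The work goes in short steps, Python scripts to look and compute and a shell command to move; the robot and the scene stay as the last step left them, time stands still between calls to the robot, and variables do not carry over. Pictures are saved under pics/ and viewed, at most 10 in all, crops included, and the job is handed in when it is done.

```bash
mkdir -p pics; cat > h.py <<'E'
import numpy as np, cv2
from rig import manip, vision
def cap(n,f):
    p,d=vision.capture(n); cv2.imwrite('pics/%s.png'%f,p); np.save('pics/%s.npy'%f,d); return p,d
def w(n,f,u,v,d=None):
    c=vision.calibration(n)
    if d is None:
        D=np.load('pics/%s.npy'%f); q=D[int(v)-1:int(v)+2,int(u)-1:int(u)+2]; d=np.median(q[q>0])
    p=np.array([(u-c['cx'])/c['fx']*d,-(v-c['cy'])/c['fy']*d,-d,1]); return (np.array(c['cam_to_world'])@p)[:3]
E
python3 - <<'E'
from h import *
cap('top','t1');cap('scene','s1')
print(vision.calibration('top'));s=manip.sense();print(s)
E
```

```text
{'fx': 438.19109707523154, 'fy': 438.19109707523154, 'cx': 321.5473281807494, 'cy': 243.44340166288615, 'cam_to_world': array([[ 0.0295227 ,  0.9969999 , -0.07155146,  0.30118747],
       [-0.99955777,  0.02970166,  0.00143834,  0.30703089],
       [ 0.00355922,  0.07147735,  0.99743587,  0.90545518],
       [ 0.        ,  0.        ,  0.        ,  1.        ]])}
{'time_s': 0.1, 'joint_positions': array([ 1.00620552e+00,  4.86895240e-02,  9.77432497e-02,  1.62199634e+00,
       -3.09592768e-05,  1.44299958e+00]), 'dq': array([-2.38586828e-04, -2.12388149e-03,  3.60211561e-03, -3.52726042e-05,
        1.15727208e-03, -1.07651034e-03]), 'effort': array([ 3.95783820e-03, -3.39850366e+01,  3.20935750e+01,  1.58133142e-02,
       -4.72851991e-05, -4.20947075e-06]), 'eef_pos': array([0.22183304, 0.47525917, 0.24722185]), 'orientation': array([[-9.06112422e-01,  4.23035482e-01, -1.12225951e-03],
       [ 4.23036901e-01,  9.06110607e-01, -1.82976496e-03],
       [ 2.42835744e-04, -2.13272994e-03, -9.99997696e-01]]), 'contact_force': array([-0.13218261, -0.21612599, -0.06212427]), 'ft_torque': array([-0.00468939,  0.02965689, -0.00608834]), 'grasp_force': 0.0, 'opening': 0.08560533639094328}
```

View pics/t1.png

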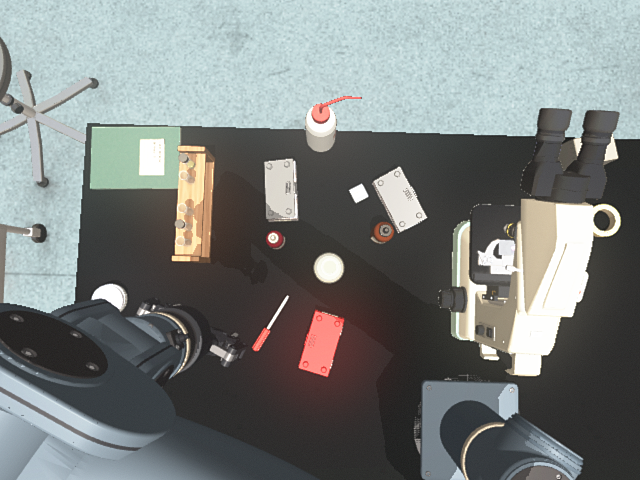

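View pics/s1.png

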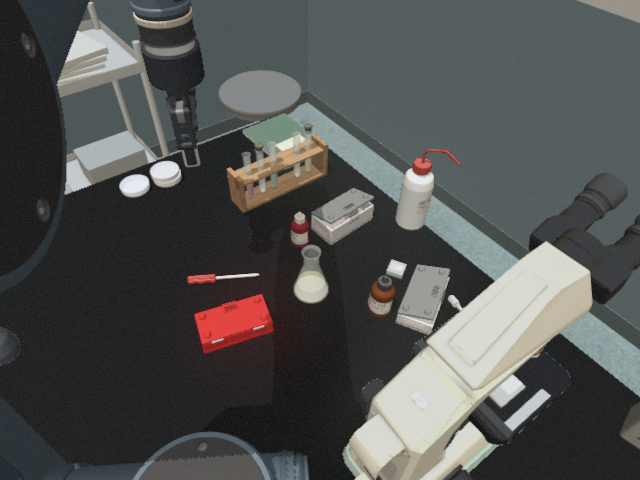

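The top view shows the deep box at about (281,190), the shallow box at about (400,198), the red look-alike at (322,343), the iodine at (383,232) and the cover glass at (359,193). I'll enlarge the boxes.

```bash
python3 - <<'E'
from h import *
p=cv2.imread('pics/t1.png')[145:245,250:440]
cv2.imwrite('pics/c1.png',cv2.resize(p,None,fx=4.2,fy=4.2,interpolation=cv2.INTER_CUBIC))
for n,u,v in [('deep',281,190),('pad d',288,187),('sh',400,198),('lidshallowL',388,203),('R',412,192),('deepL',270,190),('deepR',294,187),('iod',384,231),('cg',359,193),('stain',275,239),('wash',320,112),('wash2',320,130),('flask',328,268)]: print(n,w('top','t1',u,v).round(4))
E
```

```text
deep [0.4653 0.3886 0.0529]
pad d [0.47   0.3744 0.0614]
sh [0.459  0.1518 0.0394]
lidshallowL [0.4493 0.1746 0.0326]
R [0.4702 0.1297 0.0475]
deepL [0.4656 0.4108 0.0482]
deepR [0.4708 0.3629 0.0592]
iod [0.3868 0.1893 0.0868]
cg [0.4715 0.2318 0.0134]
stain [0.3668 0.3948 0.0724]
wash [0.5863 0.3155 0.1545]
wash2 [0.5647 0.3149 0.1226]
flask [0.3153 0.2914 0.0258]
```

View pics/c1.png

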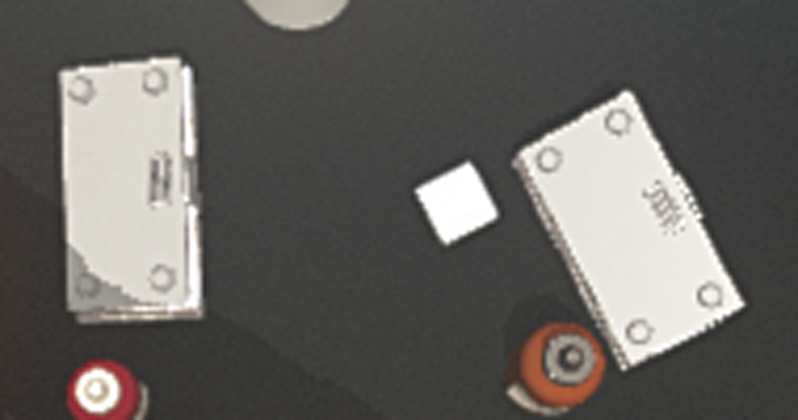

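```bash
cat >> h.py <<'E'
from scipy.optimize import least_squares
def proj(n,P):
    c=vision.calibration(n); T=np.linalg.inv(np.array(c['cam_to_world'])); q=(T[:3,:3]@P.T).T+T[:3,3]
    return np.c_[c['cx']+c['fx']*q[:,0]/-q[:,2], c['cy']-c['fy']*q[:,1]/-q[:,2]]
def model(H,a):
    L=np.array([[x,y,H+5] for x in(-46.5,46.5) for y in(-18.5,18.5)]+[[0,-19,H+2]])/1000
    y=L[:,1]-.03; z=L[:,2]-H/1000
    return np.c_[L[:,0],.03+y*np.cos(a)+z*np.sin(a), H/1000-y*np.sin(a)+z*np.cos(a)]
def place(M,x,y,t):
    c,s=np.cos(t),np.sin(t); return M@np.array([[c,s,0],[-s,c,0],[0,0,1]])+[x,y,0]
def fit(n,uv,H,a,x0):
    uv=np.array(uv); M=model(H,a)
    r=least_squares(lambda p:(proj(n,place(M,*p))-uv).ravel(),x0); return r.x,r.fun.reshape(-1,2)
E
python3 - <<'E'
from h import *
# order (-x,-y),(-x,+y),(+x,-y),(+x,+y),pad ; 
o=np.array([250,145]);g=lambda l:np.array(l)/4.2+o
d=g([(162,278),(88,286),(155,82),(81,90),(161,180)])
s=g([(710,295),(638,331),(619,122),(549,159),(664,207)])
for uv,H,x0 in[(d,46,(.465,.39,0.)),(s,32,(.46,.15,.4))]:
    for a in(.28,):
        x,f=fit('top',uv,H,a,x0);print(x.round(4),f.round(1).tolist(),place(model(H,a),*x)[4].round(4))
R=manip.sense()['orientation'];print(np.degrees(np.arctan2(R[1,1],R[0,1])),np.linalg.det(R))
E
```

```text
[0.4668 0.3898 0.0734] [[0.1, 0.3], [-0.1, -0.1], [-0.1, -0.3], [-0.1, -0.1], [0.2, 0.2]] [0.468  0.3733 0.0615]
[0.4573 0.1513 0.496 ] [[-0.1, 0.1], [0.1, 0.2], [-0.2, -0.3], [-0.2, -0.1], [0.3, 0.1]] [0.4652 0.1368 0.0475]
64.97356014838456 0.9999999999999999
```

```bash
python3 -m crank '[[[-1,0,0],-0.5],[[-2.7,0.1,0],-1.5],[[-4.6,0.2,0],-2.5],[[-6.6,0.25,0],-3.5],[[-8.5,0.3,0],-4.3],[[-10,0.35,0.5],-4.8],[[-10.6,0.38,1.5],-4.87],[[-10.7,0.38,3],-4.87],[[-10.7,0.38,4.3],-4.87],[[-10.7,0.38,5.2],-4.87],[[-10.7,0.38,5.5],-4.87],[[-10.7,0.38,5.5],-4.87],[[-10.7,0.38,5.5],-4.87]]' 0 20; python3 - <<'E'
from h import *
cap('top','t2');cap('scene','s2');s=manip.sense()
R=s['orientation'];print(s['eef_pos'],np.degrees(np.arctan2(R[1,1],R[0,1])),s['joint_positions'],R)
q=cv2.imread('pics/s2.png')[130:330,260:480];cv2.imwrite('pics/c2.png',cv2.resize(q,None,fx=3,fy=3))
E
```

```text
time_s: 1.72
eef_pos: [0.4693, 0.3717, 0.1123]
orientation: [[-0.997, -0.073, 0.002], [-0.073, 0.997, 0.001], [-0.002, 0.001, -1.0]]
contact_force: [0.8, 0.3, 0.2]
opening: 0.0
grasp_force: 0.0
[0.46932056 0.37171677 0.112422  ] 94.19753307004237 [5.57878823e-01 2.47658798e-01 5.13255912e-02 1.37172287e+00
 1.49442305e-05 4.84619630e-01] [[-0.99731494 -0.0731952   0.00231686]
 [-0.07319193  0.9973168   0.00146333]
 [-0.00241775  0.00128983 -0.99999625]]
```

View pics/c2.png

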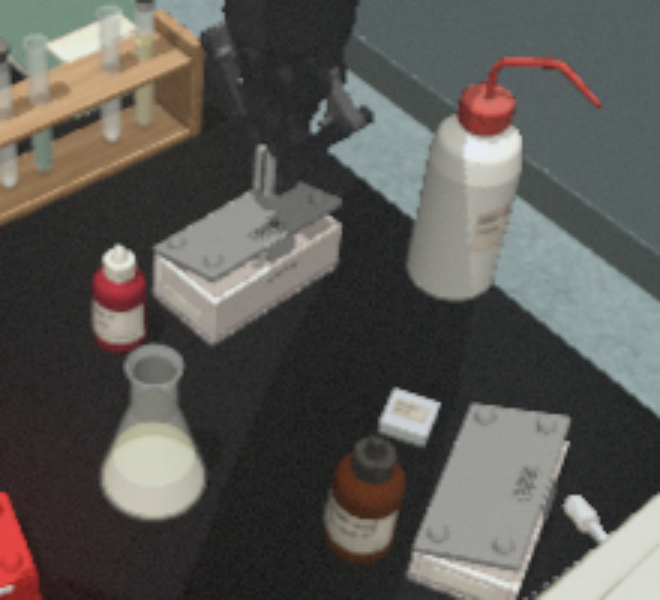

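The closed fingertips hang over the deep lid's pad, near (270,200) in the crop. I'll press in steps.

```bash
python3 -m crank '[[[0,0,0.8],0],[[0,0,1.3],0],[[0,0,1.5],0],[[0,0,1.65],0],[[0,0,1.75],0],[[0,0,1.85],0],[[0,0,1.9],0],[[0,0,1.93],0],[[0,0,1.93],0]]'
```

```text
time_s: 2.95
eef_pos: [0.4693, 0.371, 0.0647]
orientation: [[-0.997, -0.073, 0.002], [-0.073, 0.997, -0.0], [-0.002, -0.0, -1.0]]
contact_force: [-1.6, -4.0, 7.2]
opening: 0.0001
grasp_force: 3.9
```

```bash
python3 -m crank '[[[0,0,-0.5],0],[[0,0,-1.5],0],[[0,0,-2.5],0],[[0,0,-2.5],0]]'; python3 - <<'E'
from h import *
D=np.load('pics/t1.npy');c=vision.calibration('top');v,u=np.mgrid[0:480,0:640]
P=np.stack([(u-c['cx'])/c['fx']*D,-(v-c['cy'])/c['fy']*D,-D,D*0+1],-1)@np.array(c['cam_to_world']).T
m=(D>0)&(u>430)
for a,b in[(.02,.1),(.1,.2),(.2,.3),(.3,.5)]:
  for x0 in np.arange(.1,.7,.1):
    k=m&(P[...,2]>a)&(P[...,2]<b)&(P[...,0]>x0)&(P[...,0]<x0+.1)
    if k.sum()>5: print(a,round(x0,1),'ymax',np.percentile(P[...,1][k],99).round(3))
cap('top','t3');p=cv2.imread('pics/t3.png')[145:245,250:440]
cv2.imwrite('pics/c3.png',cv2.resize(p,None,fx=4.2,fy=4.2,interpolation=cv2.INTER_CUBIC))
D=np.load('pics/t3.npy')
for q in[(-.04,-.019),(.04,-.019),(-.04,-.027),(.04,.0),(-.03,0.)]:
  X=place(np.array([[q[0],q[1],.046]]),.4668,.3898,.0734);uv=proj('top',X)[0];print(q,w('top','t3',*uv)[2].round(4))
E
```

```text
time_s: 3.45
eef_pos: [0.4703, 0.3726, 0.1282]
orientation: [[-0.997, -0.073, 0.005], [-0.073, 0.997, 0.004], [-0.005, 0.003, -1.0]]
contact_force: [-0.6, 0.7, -0.6]
opening: 0.0002
grasp_force: 0.0
0.02 0.1 ymax 0.035
0.02 0.2 ymax 0.073
0.02 0.3 ymax 0.035
0.02 0.4 ymax 0.028
0.02 0.5 ymax -0.174
0.1 0.1 ymax 0.013
0.1 0.2 ymax 0.039
0.1 0.3 ymax 0.05
0.1 0.4 ymax 0.048
0.2 0.1 ymax 0.011
0.2 0.2 ymax 0.012
0.2 0.3 ymax 0.031
0.2 0.4 ymax 0.023
0.3 0.2 ymax -0.0
0.3 0.3 ymax 0.006
0.3 0.4 ymax 0.022
0.3 0.5 ymax 0.022
(-0.04, -0.019) 0.5944
(0.04, -0.019) 0.5919
(-0.04, -0.027) 0.5957
(0.04, 0.0) 0.5905
(-0.03, 0.0) 0.5922
```

```bash
python3 -m crank '[[[0.05,-0.8,0],-0.4],[[0.2,-2.4,0],-1.2],[[0.4,-4.2,0],-2],[[0.6,-6,0],-2.8],[[0.75,-7.7,0],-3.5],[[0.83,-9,0.2],-4],[[0.83,-9.45,0.6],-4.03],[[0.83,-9.45,1.2],-4.03],[[0.83,-9.45,1.6],-4.03],[[0.83,-9.45,1.6],-4.03],[[0.83,-9.45,1.6],-4.03]]'; python3 - <<'E'
from h import *
cap('top','t4');cap('scene','s4');p=cv2.imread('pics/s4.png')[160:330,280:480]
cv2.imwrite('pics/c4.png',cv2.resize(p,None,fx=3.5,fy=3.5,interpolation=cv2.INTER_CUBIC))
for q in[(-.04,-.019),(.04,-.019),(-.04,-.027),(.04,.0),(-.03,0.)]:
  X=place(np.array([[q[0],q[1],.046]]),.4668,.3898,.0734);uv=proj('top',X)[0];print(q,w('top','t4',*uv)[2].round(4))
E
```

```text
time_s: 4.88
eef_pos: [0.4652, 0.1347, 0.0851]
orientation: [[-0.879, -0.476, 0.0], [-0.476, 0.879, 0.0], [-0.0, 0.0, -1.0]]
contact_force: [0.2, -0.3, -0.2]
opening: 0.0001
grasp_force: 0.0
(-0.04, -0.019) 0.0464
(0.04, -0.019) 0.047
(-0.04, -0.027) 0.0445
(0.04, 0.0) 0.0452
(-0.03, 0.0) 0.0452
```

View pics/c4.png

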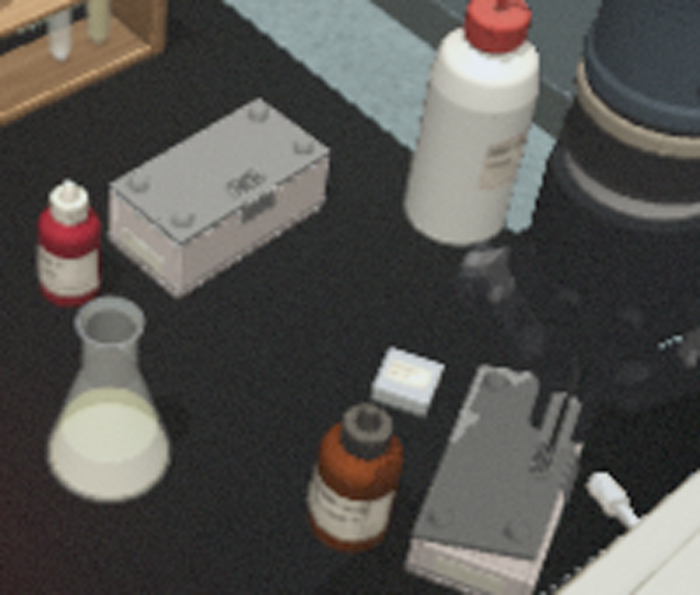

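The deep lid is shut: it reads flat at 46 mm. The fingers are over the shallow pad at about (550,460) in the crop, so I'll press.

```bash
python3 -m crank '[[[0,0,0.4],0],[[0,0,0.75],0],[[0,0,0.95],0],[[0,0,1.1],0],[[0,0,1.2],0],[[0,0,1.3],0],[[0,0,1.36],0],[[0,0,1.4],0],[[0,0,1.4],0]]';python3 -m crank '[[[0,0,-0.5],0],[[0,0,-1.5],0],[[0,0,-3],0],[[0,2.5,-4],0],[[-2,4,-4],0],[[-2,5,-4],0],[[-2,5,-4],0]]' 85.4; python3 - <<'E'
from h import *
cap('top','t5');cap('scene','s5');p=cv2.imread('pics/t5.png')[145:245,250:440]
cv2.imwrite('pics/c5.png',cv2.resize(p,None,fx=4.2,fy=4.2,interpolation=cv2.INTER_CUBIC))
for q in[(-.04,-.019),(.04,-.019),(-.04,-.025),(.04,.0),(-.03,0.)]:
  X=place(np.array([[q[0],q[1],.032]]),.4573,.1513,.496);uv=proj('top',X)[0];print(q,uv,w('top','t5',*uv).round(4))
E
```

```text
time_s: 6.1
eef_pos: [0.4659, 0.1336, 0.0508]
orientation: [[-0.88, -0.475, 0.002], [-0.475, 0.88, -0.001], [-0.001, -0.002, -1.0]]
contact_force: [-0.4, -2.4, 5.1]
opening: -0.0001
grasp_force: 2.5
time_s: 6.98
eef_pos: [0.4484, 0.2697, 0.1497]
orientation: [[-0.878, -0.479, -0.002], [-0.479, 0.878, 0.001], [0.001, 0.001, -1.0]]
contact_force: [0.4, 0.3, 0.2]
opening: 0.085
grasp_force: 0.0
(-0.04, -0.019) [417.12723393 212.86437396] [0.3449 0.2427 0.6119]
(0.04, -0.019) [398.79114188 177.77442105] [0.3695 0.2547 0.6075]
(-0.04, -0.025) [419.76965521 211.5336999 ] [0.3458 0.2409 0.6121]
(0.04, 0.0) [390.44830248 181.94211594] [0.3671 0.26   0.6047]
(-0.03, 0.0) [406.45199519 212.6681363 ] [0.345  0.2496 0.6103]
```

View pics/c5.png

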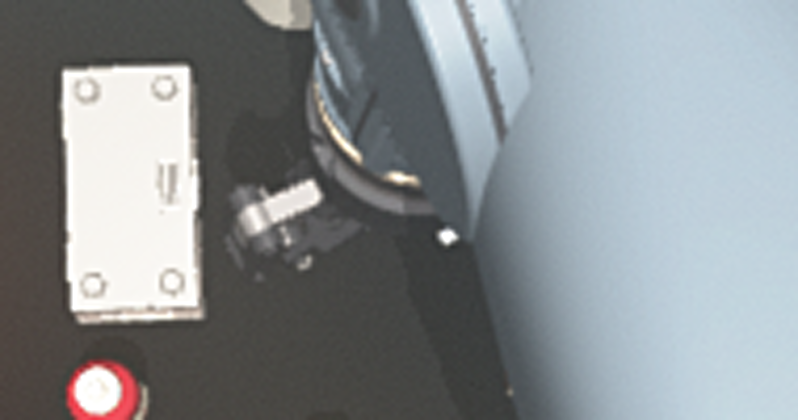

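The deep box's shut-lid lugs are visible at crop (87,90), (165,88), (93,285) and (172,283), while the shallow box is hidden by the arm. I'll use the scene view for it.

```bash
python3 - <<'E'
from h import *
o=np.array([250,145])
x,f=fit('top',np.array([(172,283),(93,285),(165,88),(87,90),(169,183)])/4.2+o,46,0,(.465,.39,0.));print(x.round(4),f.round(1).tolist())
p=cv2.imread('pics/s5.png')[230:350,360:480]
cv2.imwrite('pics/c6.png',cv2.resize(p,None,fx=5,fy=5,interpolation=cv2.INTER_CUBIC))
print((proj('scene',place(model(32,0),.4573,.1513,.496))-[360,230])*5)
E
```

```text
[0.4673 0.3894 0.0694] [[-0.0, -0.2], [-0.1, 0.1], [-0.0, -0.3], [-0.1, -0.1], [0.2, 0.5]]
[[338.27444279 425.51307637]
 [230.7026438  385.37713307]
 [410.78270092 226.4820497 ]
 [309.76493462 191.50001636]
 [375.52294893 328.13921616]]
```

View pics/c6.png

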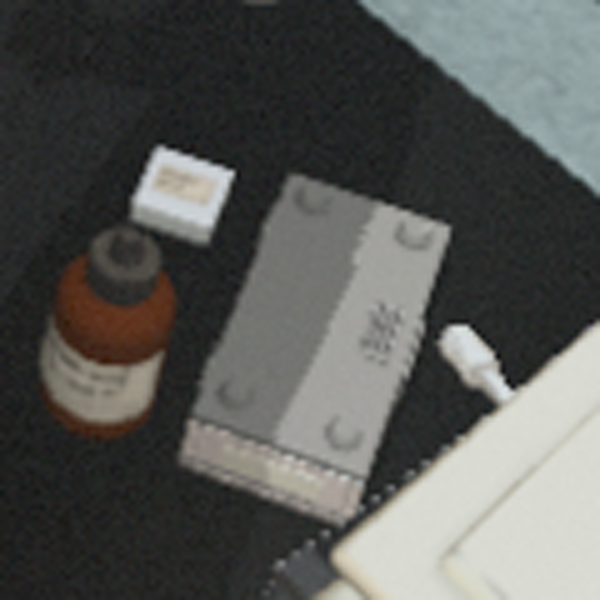

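Both lids are shut: the shallow box reads flat with lugs at (313,197), (415,233), (236,390) and (344,432). Next I'll grasp the shallow box.

```bash
python3 -m crank '[[[0.6,-1.2,0],0],[[1.3,-2.8,0],0],[[1.8,-4,0],0],[[1.9,-4.33,0.6],0],[[1.9,-4.33,1.8],0],[[1.9,-4.33,2.8],0],[[1.9,-4.33,3.2],0],[[1.9,-4.33,3.2],0],[[1.9,-4.33,3.2],0]]' 76; python3 -m crank '[[[0,0,0.3],0],[[0,0,0.8],0],[[0,0,1.3],0],[[0,0,1.65],0],[[0,0,1.75],0],[[0,0,1.75],0]]'
```

```text
time_s: 8.2
eef_pos: [0.4601, 0.1502, 0.0711]
orientation: [[-0.88, -0.475, 0.002], [-0.475, 0.88, 0.0], [-0.002, -0.0, -1.0]]
contact_force: [-0.1, -0.1, -0.1]
opening: 0.0761
grasp_force: 0.0
time_s: 8.95
eef_pos: [0.4592, 0.1499, 0.0261]
orientation: [[-0.88, -0.475, -0.0], [-0.475, 0.88, -0.0], [0.0, 0.0, -1.0]]
contact_force: [0.5, -0.8, 0.2]
opening: 0.0759
grasp_force: 0.0
```

```bash
python3 -m crank '[[[0,0,0],0],[[0,0,0],0],[[0,0,0],0],[[0,0,0],0],[[0,0,0],0],[[0,0,0],0],[[0,0,-0.1],0],[[0,0,-0.3],0],[[0,0,-0.3],0]]' 50 50;  python3 -m crank '[[[0,0,-0.5],0],[[0,0,-1.3],0],[[0,0,-2.3],0],[[0,0,-3.3],0],[[0,0,-4],0],[[0,0,-4.3],0],[[0,0,-4.3],0],[[0,0,-4.3],0]]'
```

```text
time_s: 10.07
eef_pos: [0.4588, 0.1499, 0.0333]
orientation: [[-0.88, -0.475, -0.001], [-0.475, 0.88, -0.0], [0.001, 0.0, -1.0]]
contact_force: [-0.2, -0.0, -3.4]
opening: 0.0608
grasp_force: 54.9
time_s: 11.08
eef_pos: [0.4586, 0.1498, 0.1401]
orientation: [[-0.88, -0.475, -0.002], [-0.475, 0.88, -0.0], [0.002, 0.001, -1.0]]
contact_force: [0.5, -1.1, -3.1]
opening: 0.0606
grasp_force: 55.2
```

```bash
python3 -m crank '[[[-0.2,0.6,0],0.5],[[-0.7,1.9,0],1.4],[[-1.4,3.4,0],2.4],[[-2.1,5,0],3.3],[[-3.1,6.4,0],3.9],[[-4.1,7.5,0],4.05],[[-4.7,8.1,0.2],4.05],[[-4.85,8.28,0.8],4.05],[[-4.85,8.28,1.5],4.05],[[-4.85,8.28,1.7],4.05],[[-4.85,8.28,1.7],4.05],[[-4.85,8.28,1.7],4.05]]'; python3 - <<'E'
from h import *
cap('top','t7');cap('scene','s7');p=cv2.imread('pics/s7.png')[165:255,300:390]
cv2.imwrite('pics/c7.png',cv2.resize(p,None,fx=6.6,fy=6.6,interpolation=cv2.INTER_CUBIC))
E
```

```text
time_s: 12.58
eef_pos: [0.4681, 0.3894, 0.0996]
orientation: [[-0.998, -0.07, 0.001], [-0.07, 0.998, 0.001], [-0.001, 0.001, -1.0]]
contact_force: [0.2, 0.5, -2.6]
opening: 0.0606
grasp_force: 56.0
```

View pics/c7.png

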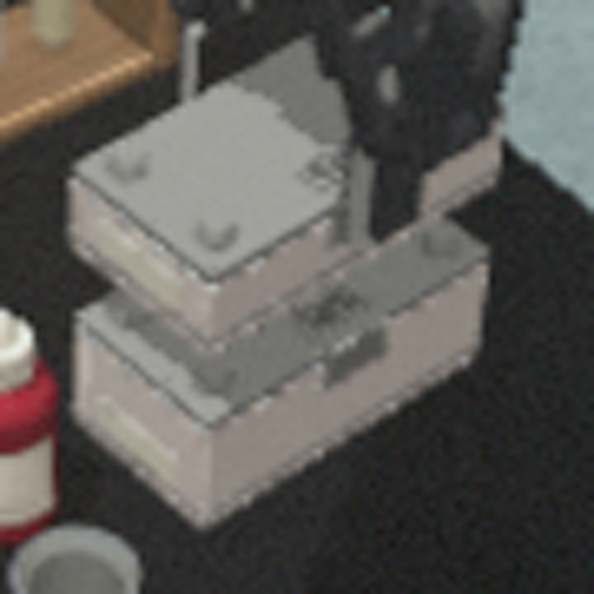

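The shallow box hovers about 25 mm above the deep one and roughly aligned, with lugs at crop (218,230) and (125,160). I'll compute the relative offset in the scene camera.

```bash
python3 - <<'E'
from h import *
uv=np.array([(182,217),(137,183),(304,147),(258,112),(245,182)])/3.5+[280,160]
x,f=fit('scene',uv,46,0,(.467,.39,.07));print('deep',x.round(4),f.round(1).tolist())
z=.0735
A=np.array([[-58,-30,32],[-58,30,32],[-46.5,-18.5,37],[-46.5,18.5,37],[-58,-30,0],[58,-30,0]])/1000+[0,0,z]
q=np.array([(212,282),(70,178),(218,230),(125,160),(212,347),(500,186)])/6.6+[300,165]
B=np.array([[-58,-30,46],[-58,30,46],[58,-30,46],[46.5,-18.5,51],[-46.5,-18.5,51],[-58,-30,0],[58,-30,0]])/1000
b=np.array([(212,430),(75,312),(488,258),(441,238),(215,372),(208,526),(476,358)])/6.6+[300,165]
for n,M,U in(('sh',A,q),('deep',B,b)):
  r=least_squares(lambda p:(proj('scene',place(M,*p))-U).ravel(),(.467,.39,.07));print(n,r.x.round(4),r.fun.reshape(-1,2).round(1).tolist())
# same for finger-free estimate from top: visible end
p=cv2.imread('pics/t7.png')[150:250,240:340];cv2.imwrite('pics/c8.png',cv2.resize(p,None,fx=6,fy=6,interpolation=cv2.INTER_CUBIC))
E
```

```text
deep [0.4661 0.3872 0.068 ] [[-0.0, 0.2], [0.2, -0.4], [-0.2, -0.6], [0.2, -0.1], [-0.2, 0.8]]
sh [0.4649 0.3878 0.0875] [[0.4, -0.4], [0.0, -1.3], [-0.1, -0.6], [0.5, -0.2], [-0.3, 2.5], [-0.6, -0.1]]
deep [0.4676 0.3883 0.0729] [[-0.3, -0.6], [0.0, 0.4], [0.8, -1.1], [0.0, -0.4], [-0.2, 0.3], [-0.6, 1.1], [0.3, 0.1]]
```

View pics/c8.png

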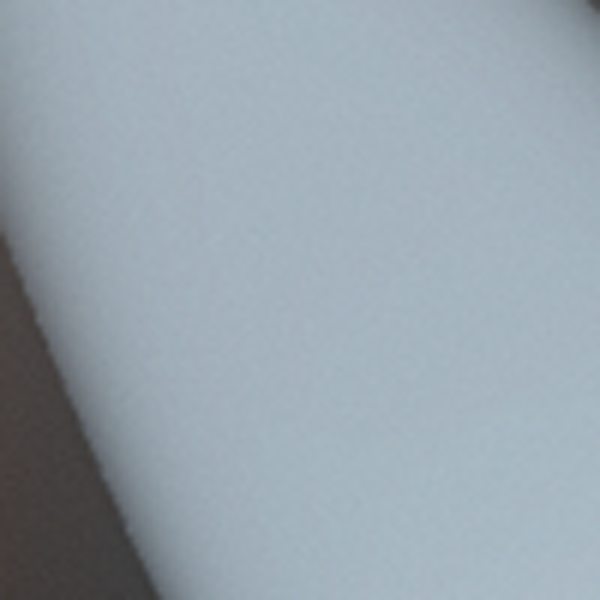

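```bash
python3 - <<'E'
from h import *
uv=np.array([(344,432),(236,390),(415,233),(313,197),(381,333)])/5+[360,230]
x,f=fit('scene',uv,32,0,(.457,.15,.49));print('sh bench',x.round(4),f.round(1).tolist())
q=np.array([(212,282),(70,178),(218,230),(125,160),(325,172)])/6.6+[300,165]
A=np.array([[-58,-30,32],[-58,30,32],[-46.5,-18.5,37],[-46.5,18.5,37],[0,-19,34]])/1000
for z in(.0715,.0735):
  r=least_squares(lambda p:(proj('scene',place(A+[0,0,z],*p))-q).ravel(),(.467,.39,.07));print(r.x.round(4),r.fun.reshape(-1,2).round(1).tolist())
E
```

```text
sh bench [0.4569 0.1487 0.4989] [[-0.1, -0.1], [-0.0, 0.3], [0.0, -0.3], [0.2, -0.1], [-0.1, 0.1]]
[0.4641 0.3891 0.1019] [[0.0, 0.3], [-0.6, -0.4], [-0.5, 0.1], [-0.2, 0.7], [1.3, -0.8]]
[0.4627 0.3874 0.1017] [[0.1, 0.4], [-0.7, -0.4], [-0.5, 0.1], [-0.2, 0.6], [1.4, -0.9]]
```

```bash
python3 -m crank '[[[0.02,0,0.3],0],[[0.02,0,0.6],0],[[0.02,0,0.8],0],[[0.02,0,0.9],0],[[0.02,0,1.0],0],[[0.02,0,1.05],0],[[0.02,0,1.05],0]]'
```

```text
time_s: 13.55
eef_pos: [0.4678, 0.3899, 0.0731]
orientation: [[-0.997, -0.071, 0.001], [-0.071, 0.997, 0.001], [-0.001, 0.001, -1.0]]
contact_force: [1.9, 0.2, -0.7]
opening: 0.0608
grasp_force: 56.0
```

```bash
python3 -m crank '[[[0,0,0.04],0],[[0,0,0.06],0],[[0,0,0.06],0]]'; python3 -m crank '[[[0,0,0],0],[[0,0,0],0],[[0,0,0],0],[[0,0,0],0]]' 76; python3 -m crank '[[[0,0,-0.5],0],[[0,0,-1.5],0],[[0,0,-3],0],[[0,0,-4.5],0],[[0.5,-1.5,-5.5],0],[[1,-3.5,-5.5],0],[[2,-5.5,-5.5],0],[[3,-7,-5.5],0],[[3,-7,-5.5],0],[[3,-7,-5.5],0]]'; python3 - <<'E'
from h import *
cap('top','t9');cap('scene','s9')
a=cv2.resize(cv2.imread('pics/s9.png')[160:260,290:390],None,fx=3.9,fy=3.9,interpolation=2);b=cv2.resize(cv2.imread('pics/t9.png')[145:245,240:340],None,fx=3.9,fy=3.9,interpolation=2)
cv2.imwrite('pics/c9.png',np.hstack([a,b]))
M=np.array([[x,y,.078] for x in(-.05,0,.05) for y in(-.01,.01)])
for uv in proj('top',place(M,.467,.3896,.07)): print(w('top','t9',*uv)[2].round(4))
E
```

```text
time_s: 13.92
eef_pos: [0.4678, 0.3899, 0.073]
orientation: [[-0.997, -0.071, 0.002], [-0.071, 0.997, 0.001], [-0.002, 0.001, -1.0]]
contact_force: [0.9, -2.6, 6.3]
opening: 0.0606
grasp_force: 56.7
time_s: 14.42
eef_pos: [0.4669, 0.3896, 0.0707]
orientation: [[-0.997, -0.071, -0.001], [-0.071, 0.997, -0.0], [0.001, -0.0, -1.0]]
contact_force: [0.1, 0.4, -1.2]
opening: 0.0759
grasp_force: 0.0
time_s: 15.68
eef_pos: [0.4054, 0.2101, 0.2096]
orientation: [[-0.997, -0.071, 0.002], [-0.071, 0.997, 0.001], [-0.002, 0.001, -1.0]]
contact_force: [0.5, -0.5, 0.6]
opening: 0.0761
grasp_force: 0.0
0.0782
0.0765
0.0767
0.0767
0.0771
0.0769
```

View pics/c9.png

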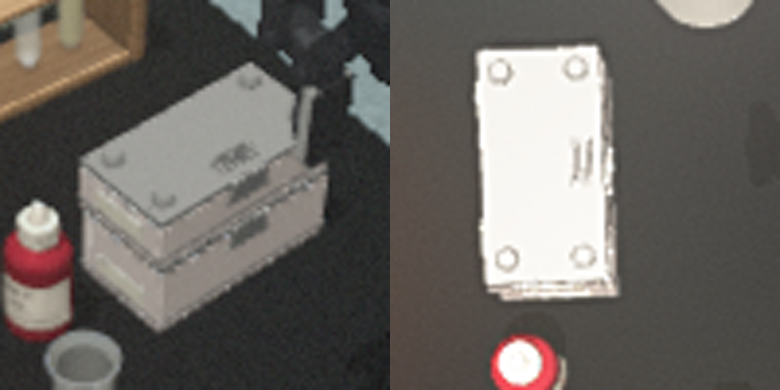

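The boxes are stacked flush: the top face reads level at about 77–78 mm (78 expected), edges are aligned, and the lugs are at (500,71), (576,68), (507,258) and (583,256). Handing in.

```bash
python3 -c "
from rig import manip
print(manip.sign_off())"
```

```text
the job is handed in; nothing more can be done
None
```

I snapped both lids shut on the bench, then stacked the shallow box on the deep one, where it measures level and flush over the lugs; the job is handed in at about 16 s, with no verdict returned.

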